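# Move the tin mixer's lift-off guard to the loaded mixer

## Robot

A 7-joint arm with a two-finger parallel gripper is mounted at the origin on the work surface. World frame = base frame: x ahead of the robot, y to its left, z up, the work surface at z = 0. Lengths are in m, angles in rad, forces in N, time in s.
With the tool pointing down it reaches from about 0.425 to 0.95 m from the base axis. Payload 4.7 kg.
Tool frame: the origin (TCP) lies on the centre line of the jaws, within the pads' length; the fingertips stand robot.nose_length ahead of it and the grasp point (between the pads) lies 8 mm behind it (robot.nose_length is the distance from the TCP to the fingertips, in m); z points along the fingers, x is the direction in which the jaws open and shut, and the axes are right-handed (so a half turn about z gives the same grasp; the last joint's range is limited). The gripper opens to 85 mm and grips with 20 to 120 N. Pads are 22 mm wide; open, the fingers measure 114 mm over their backs; the gripper's body (76 mm by 85 mm) begins 54 mm behind the grasp point. The pads swing forward as they close: fully open they stand 13 mm farther back than shut.
Start: joints at [1.115, 0.469, -0.049, 1.532, 0.024, 1.141, -0.082], TCP at [0.279, -0.614, 0.242] pointing down, gripper open.
Joint ranges: [-2.59, 2.59], [-0.33, 1.99], [-1.39, 1.29], [0.1, 2.45], [-1.04, 4.18], [0.21, 1.99], [-2.66, 2.66]. Speed limits (rad/s): [2.57, 2.57, 3.14, 3.14, 3.14, 3.14, 3.14].

## Interface

Orientations are given as [roll, pitch, yaw] about the fixed x, y, z axes, in that order (R = Rz(yaw) Ry(pitch) Rx(roll)).
In Python, from plant import robot gives the robot as it stands. Calls block until the motion is done:
- robot.goto(position, orientation): joint-space move of the TCP to a pose.
- robot.move_straight(position, vel=0.15, attitude=None, contact_N=None): straight line of the TCP; attitude=None keeps the orientation; vel is the mean speed in m/s. With contact_N (N) it stops when the force on the tool has changed by that much, and returns True; else False.
- robot.move_joints(angles): joint-space move.
- robot.grip(opening, strength=None): opening from 0.0 (shut) to 1.0 (fully open); strength is the grip in N (None keeps the last); returns when the fingers have stopped.
- robot.sleep(seconds).
- robot.inverse_kinematics(position, orientation): joint angles nearest the present ones, or None.
- robot.sense(): the state.
- robot.grab_frame(name): name is "scene" or "top" or "wrist"; returns a dict with "image" (480x640x3 uint8, red, green, blue), "range_z" (480x640 float32, m along the optical axis (not along the pixel's ray), 0 where there is no reading), "fx", "fy", "cx", "cy" (pixels), "R" (3x3) and "t" (3): a world point X has camera coordinates R X + t. Camera axes: x right, y down, z forward; pixel columns grow to the right and rows downward; lengths in m; the calibration is good to about 2 mm. The wrist camera is an equidistant fisheye: a pixel r from the principal point sees the ray r / f radians off the axis. A picture is of the moment at which its call begins.
A pose or a line that the arm cannot do raises robot.IKError and nothing moves.
- robot.close_job(): hands the job in, once; it reports no verdict.
The state is a dict: "t": time; "joint_pos": joint angles; "joint_velocities": joint speeds; "effort": joint torques, N m; "tcp_pos": TCP position; "tcp_rot": TCP orientation; "wrist_force": force on the tool from outside, world axes, zero at the start; "torque": the same for the moment, N m; "opening": opening from 0.0 (shut) to 1.0 (fully open).
Only numpy, scipy, OpenCV 4.12 (cv2) and the standard library are available. Lean on these libraries where they do the work, as an engineer would, in place of code of your own. Each camera call takes 0.05 s, during which the arm holds its last target. There are 200 camera calls.

## Task

The guard door is hanging on the empty tin mixer, but the paint tin to be mixed stands on the other one. Pull the guard's sprung hinge pin back by pinching its two tabs together, lift the guard off, and hang it the same way round on the mixer that holds the tin, with both ends down in their V notches and the pin sprung fully home in its hole. Leave the tin and everything else on the bench where they are.

Things in the scene. Friction and masses are not known exactly. Their poses are not given: they have to be found in the camera images.
- paint_tin: Paint tin on the loaded mixer's turntable, 100 mm diameter, 115 mm high, top 155 mm above the bench; origin at the centre of its underside.
- mixing_cup: Bystander: open white plastic cup, 72 mm diameter, 85 mm high, between the mixers; origin at its underside.
- side_tin_l: Bystander: black tin, 108 mm diameter, 130 mm high, on the left; origin at its underside.
- side_tin_r: Bystander: white tin, 108 mm diameter, 130 mm high, on the right; origin at its underside.
- spatula: Bystander: spatula 200 mm long lying at the left; origin at its underside.
- thinner: Bystander: grey bottle, 68 mm diameter, 160 mm high, on the left; origin at its underside.
- brush: Bystander: brush lying on the right; origin at its underside.
- guard_grip (a point): Grip of the guard (about 0.38 kg): two upright tabs on its top bar, each 22 mm wide (x), 6 thick (y). The +y tab is fixed, outer face at y +14 mm; the -y tab, outer face at y -30, belongs to the sprung pin and moves to -14 when pinched in with 20 to 40 N, which also holds it. Site at y 0, midway when pinched (28 mm over both), 35 mm above the hinge axis; bar top 10, tab tops 54 above the axis.
- guard_hinge (a point): Guard: top-hung aluminium door with clear window; this is the middle of its hinge axis, 35 mm under guard_grip. y along the hinge, away from the sprung pin; z up. Top bar 188 mm long (y), 20 x 20. A round boss, 14 mm diameter, 12 long, on each end carries it (212 over both). Panel 180 wide (y), 6 thick, reaching 97 mm below the axis.
- hinge_pin (a joint): How far the sprung pin is pulled back (m): 0 = sprung out, 0.016 = fully pulled. The pin, 8 mm diameter, comes 16 mm out of the guard's -y boss; a spring pushes it out with 5 N, 9 N when fully pulled, so it springs out as soon as the tabs are let go. Pulled less than about 0.012 it is still caught in the mixer's hole.
- pin_tip (a point): Round end of the sprung pin, on the hinge axis, 122 mm from guard_hinge along the guard's -y when the pin is out; moves with the pin. Hung and home, it stands about 10 mm inside the hole of the mixer's plate.
- bare_seat (a point): Hinge seat of the mixer without a tin, where the guard hangs at the start: the point where guard_hinge lies when hung, 135 mm above the bench. Axes as the hung guard's: y along the hinge, z up, x towards the turntable (95 mm away). Two steel cheeks, inner faces at y +-97 mm (3 mm play at each end of the guard's bar), 8 mm thick, hold the bosses in V notches open at the top.
- loaded_seat (a point): The same point and axes of the other, identical mixer, with the paint tin on its turntable. V notches: sides 35 degrees from vertical, tops 21 mm above this point. Outside the -y cheek a plate, inner face at y -112 mm, 8 thick, top 22 mm above this point, has a closed 13 mm square hole on the hinge axis for the pin: lowered with the pin out, the guard is stopped by this plate.
- bare_mixer: Mixer without a tin; origin on the bench, 135 mm under bare_seat, same axes. Grey base 250 mm along y, from x -30 to 200 mm, 28 high; turntable 116 mm diameter at x 95, top at 40; motor housing 98 high at x 160 to 200.
- loaded_mixer: Identical mixer with the tin on it; origin on the bench, 135 mm under loaded_seat, same axes.
Mind the look-alikes: they are no part of the job. What is shaped like the part that bears guard_grip but brown is not meant.

How it is judged:
By the outcome, as a careful person would: the job done as asked, in the order asked, and still so for the second after the job is handed in, with the robot touching nothing.
It also fails if it takes over 54 s, if anything falls off the work surface, if the arm or the gripper's body presses on something with over 40 N, if the wrist force passes 120 N, or if a joint passes its speed limit or range.

## Working session

There is one attempt and no reset: what is moved stays moved. The work goes in short steps, each a Python script; the robot and the scene stay as the last script left them, time stands still between calls to the robot, and variables do not carry over. Pictures are saved under pics/ and viewed, about 8 in all and at most 12, crops included, and the job is handed in when it is done.

```bash
ls; mkdir -p pics
python3 - <<'E'
from plant import robot
import cv2,numpy as np
print(robot.nose_length, robot.sense())
for n in ("scene","top"):
    f=robot.grab_frame(n); np.savez(f"pics/{n}0.npz",**f)
    cv2.imwrite(f"pics/{n}0.png",f["image"][...,::-1]); print(n,f["fx"],f["R"],f["t"],(f["range_z"]>0).mean())
E
```

```text
pics
0.011 {'t': 0.0, 'joint_pos': array([ 1.115072  ,  0.46948618, -0.04860704,  1.53368036,  0.02409507,
        1.14100462, -0.0823099 ]), 'joint_velocities': array([-0.00054286, -0.00114106,  0.00060349,  0.00069116,  0.00148685,
       -0.00196992,  0.00122639]), 'effort': array([ 4.56969281e-05, -5.10308862e+01, -4.63480689e-02, -2.37714368e+01,
        1.06952639e-02,  7.39416835e-03, -1.08358037e-05]), 'tcp_pos': array([ 0.27922487, -0.61392515,  0.24123702]), 'tcp_rot': array([ 3.14152969e+00,  1.99205279e-03, -1.14394190e+00]), 'wrist_force': array([-0.12622176, -0.09707108, -0.04110193]), 'torque': array([ 0.04425907, -0.02235177,  0.01889155]), 'opening': 1.0009767348587693}
scene 488.8870035770529 [[-0.22959469  0.97314884 -0.01635868]
 [ 0.70499123  0.15469345 -0.69213965]
 [-0.67102432 -0.17044431 -0.7215782 ]] [ 0.10870496 -0.28131698  1.7186235 ] 0.9957096354166667
top 472.0932801033574 [[ 0.01279708 -0.99991043 -0.00392043]
 [-0.98353936 -0.01188063 -0.18030304]
 [ 0.18024031  0.00616325 -0.9836033 ]] [0.00170317 0.52338357 1.38524155] 0.9958854166666666
```

View pics/scene0.png

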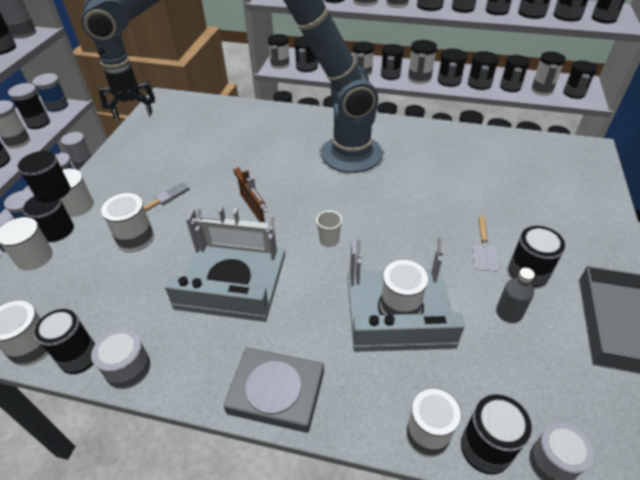

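View pics/top0.png

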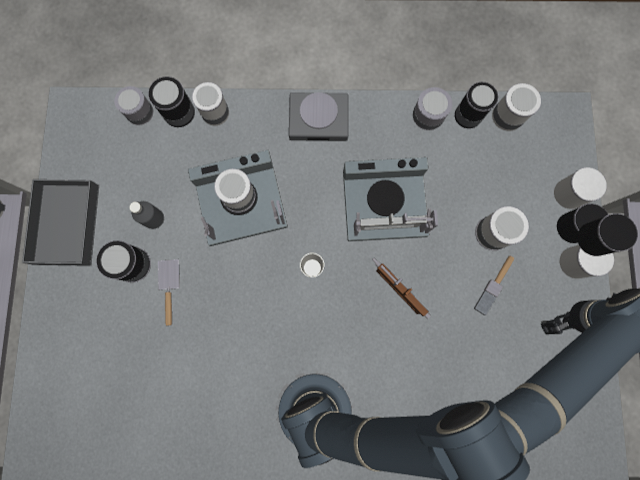

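The scene view shows the guard on the mixer without a tin (scene px ~233,238) and the loaded mixer at scene px ~403,290. In the top view the guard bar is at ~(393,222), with the pin end to the right at ~(435,222). The brown decoy lies on the bench at ~(400,287). The loaded mixer's cheeks are at top px ~(207,230) and ~(280,210).

```bash
cat > h.py <<'E'
import numpy as np,cv2
def cloud(f):
    v,u=np.mgrid[:480,:640]; z=f["range_z"]
    x=(u-f["cx"])/f["fx"]; y=(v-f["cy"])/f["fy"]
    P=np.stack([x*z,y*z,z],-1)
    return (P-f["t"])@f["R"]   # R^T (X-t)
def sel(P,box,zr):
    m=(P[...,0]>box[0])&(P[...,0]<box[1])&(P[...,1]>box[2])&(P[...,1]<box[3])&(P[...,2]>zr[0])&(P[...,2]<zr[1])
    return m
E
python3 - <<'E'
from h import *
for n in ("top","scene"):
    f=dict(np.load(f"pics/{n}0.npz")); P=cloud(f)
    bare=(0.4,0.85,-0.4,-0.03); load=(0.4,0.85,0.05,0.42)
    for nm,b in (("bare",bare),("load",load)):
        for zr in ((0.018,0.04),(0.12,0.15),(0.15,0.2)):
            m=sel(P,b,zr); Q=P[m]
            if len(Q)<8: print(n,nm,zr,len(Q)); continue
            (c,s,a)=cv2.minAreaRect(Q[:,:2].astype(np.float32)*1000)
            print(n,nm,zr,len(Q),np.round(c,1),np.round(s,1),round(a,2),np.median(Q[:,2]).round(4))
    for nm,(u,v) in dict(top=dict(a=(393,222),b=(207,230)),scene=dict(a=(233,224),b=(355,260)))[n].items():
        print(n,nm,P[v,u].round(3))
f=dict(np.load("pics/top0.npz"));im=f["image"][...,::-1]
a=cv2.resize(im[150:250,335:445],None,fx=5,fy=5,interpolation=cv2.INTER_CUBIC)[:, :]
b=cv2.resize(im[150:250,185:295],None,fx=5,fy=5,interpolation=cv2.INTER_CUBIC)
c=cv2.resize(np.hstack([a,b]),(800,364));cv2.imwrite("pics/crop1.png",c)
E
```

```text
top bare (0.018, 0.04) 3364 [ 641.5 -210.1] [468.  271.8] 11.67 0.0299
top bare (0.12, 0.15) 543 [ 536.9 -220.2] [170.6 214.2] 43.29 0.1445
top bare (0.15, 0.2) 247 [ 547.  -228.4] [ 52.4 224.7] 3.96 0.1576
top load (0.018, 0.04) 3462 [667.5 192.7] [282.7 360.5] 14.86 0.0292
top load (0.12, 0.15) 176 [582.4 220.4] [117.9 225.5] 15.08 0.135
top load (0.15, 0.2) 1069 [607.4 226.2] [174.4 223.9] 14.66 0.1566
top a [ 0.54  -0.218  0.143]
top b [0.511 0.309 0.143]
scene bare (0.018, 0.04) 3311 [ 636.4 -204.4] [463.9 262.2] 7.64 0.0281
scene bare (0.12, 0.15) 831 [ 498.3 -222.4] [141.6 227.4] 4.63 0.1414
scene bare (0.15, 0.2) 270 [ 547.  -220.4] [ 52.5 226.8] 4.02 0.1568
scene load (0.018, 0.04) 2792 [617.  228.1] [429.9 309.8] 6.44 0.0281
scene load (0.12, 0.15) 443 [607.3 233. ] [174.8 225.8] 13.8 0.135
scene load (0.15, 0.2) 1333 [607.1 233.5] [176.3 225.2] 14.31 0.1557
scene a [ 0.553 -0.21   0.145]
scene b [0.597 0.122 0.134]
```

View pics/crop1.png

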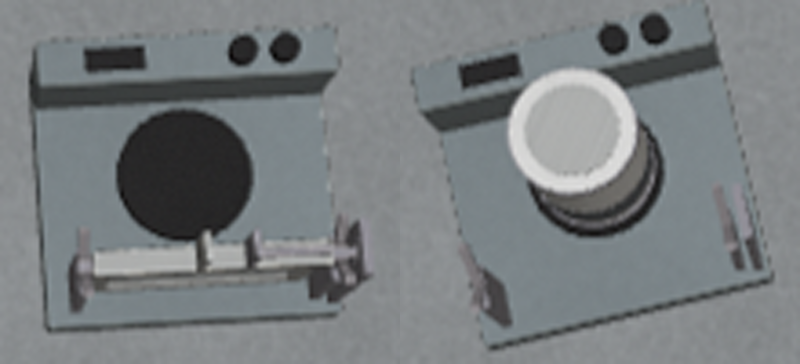

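The crop confirms that the pin plate is at the right (-y) end on both mixers, so the yaws are about +4° and +14.5°. Next I'll take close views with the wrist camera.

```bash
cat >> h.py <<'E'
def wcloud(f):
    v,u=np.mgrid[:480,:640].astype(float)
    a=(u-f["cx"])/f["fx"]; b=(v-f["cy"])/f["fy"]; th=np.hypot(a,b)+1e-9
    k=np.tan(np.minimum(th,1.5))/th; z=f["range_z"]
    P=np.stack([a*k*z,b*k*z,z],-1)
    P[th>1.3]=np.nan
    return (P-f["t"])@f["R"]
def proj(f,X):
    p=f["R"]@np.asarray(X)+f["t"]; r=np.hypot(p[0],p[1]); th=np.arctan2(r,p[2])
    return np.array([f["cx"]+f["fx"]*th*p[0]/r, f["cy"]+f["fy"]*th*p[1]/r])
E
python3 - <<'E'
from plant import robot
from h import *
d=np.deg2rad
for i,(p,y) in enumerate([((.54,-.215,.36),-86),((.51,.24,.36),-75.5),]):
    robot.goto(p,[np.pi,0,d(y)])
    f=robot.grab_frame("wrist"); np.savez(f"pics/w{i}.npz",**f)
    cv2.imwrite(f"pics/w{i}.png",f["image"][...,::-1])
    s=robot.sense(); print(s["t"],s["tcp_pos"],s["tcp_rot"],s["joint_pos"][[0,6]], -f["R"].T@f["t"],f["fx"],(f["range_z"]>0).mean())
a=[cv2.imread(f"pics/w{i}.png") for i in (0,1)]
cv2.imwrite("pics/w01.png",cv2.resize(np.hstack(a),(800,300),interpolation=cv2.INTER_AREA))
E
```

```text
1.9333 [ 0.53948565 -0.21645106  0.35956959] [ 3.14073943e+00 -1.92127436e-04 -1.50328520e+00] [ 0.47026923 -1.24193177] [ 0.61453575 -0.2101157   0.49049149] 371.64829954431775 0.9940592447916666
3.65 [0.51092259 0.23832381 0.35981583] [ 3.14143095e+00 -6.89205795e-04 -1.32081821e+00] [-0.05957684 -1.96019272] [0.58371203 0.25802677 0.49073608] 371.64829954431775 0.9938997395833333
```

View pics/w01.png

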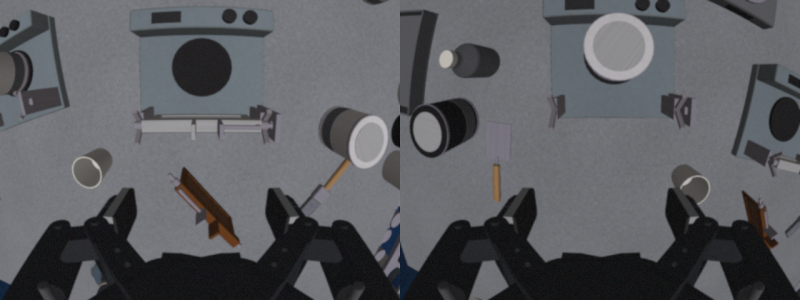

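The wrist views show the guard with both tabs at half-scale px ~(190-265,127), and the loaded mixer's cheeks at ~(558,108) and ~(672,105), with the plate outside on the right. Next I'll measure from these point clouds, using the text's heights as a check.

Run:
```python
from h import *
def loc(P,o,yaw):
    c,s=np.cos(yaw),np.sin(yaw); q=P-np.array([*o,0]); return np.stack([q[...,0]*c+q[...,1]*s,-q[...,0]*s+q[...,1]*c,q[...,2]],-1)
f0=dict(np.load("pics/w0.npz"));f1=dict(np.load("pics/w1.npz"));t0=dict(np.load("pics/top0.npz"));s0=dict(np.load("pics/scene0.npz"))
C={"w0":wcloud(f0),"w1":wcloud(f1),"top":cloud(t0),"scene":cloud(s0)}
print("axis",f0["R"][2])
def rep(n,L,box,zr):
    m=sel(L,box,zr);Q=L[m]*1000
    if len(Q)<5: print(" ",n,len(Q));return
    print(" ",n,len(Q),"x",np.percentile(Q[:,0],[3,97]).round(1),"y",np.percentile(Q[:,1],[2,98]).round(1),"z",np.percentile(Q[:,2],[5,50,95]).round(1))
# yaw from base outline (front edge + sides): base top points fit
from numpy.linalg import svd
for nm,o,yaw0,ks in (("bare",(.545,-.215),d:=np.deg2rad(4),("w0","top","scene")),("load",(.515,.22),np.deg2rad(14.5),("w1","top","scene"))):
    for k in ks:
        L=loc(C[k],o,yaw0); print(nm,k)
        rep("base",L,(-.08,.12,-.16,.16),(.018,.035))
        m=sel(L,(-.08,.12,-.16,.16),(.018,.035));Q=L[m]
        # edges: per-row extremes
        def edge(a,b,lo,hi,fn,n=20):
            xs,ys=[],[]
            for e in np.linspace(lo,hi,n+1)[:-1]:
                w=(Q[:,a]>=e)&(Q[:,a]<e+(hi-lo)/n)
                if w.sum()>3: xs.append(e+(hi-lo)/n/2); ys.append(fn(Q[w,b]))
            if len(xs)<5: return None
            ys=np.array(ys);xs=np.array(xs)
            for _ in range(3):
                p=np.polyfit(xs,ys,1);r=abs(ys-np.polyval(p,xs));k=r<max(.002,2*np.median(r));xs,ys=xs[k],ys[k]
            return np.rad2deg(np.arctan(p[0])).round(2),(1000*np.polyval(p,0)).round(1),len(xs)
        print("  front(x@y0)",edge(1,0,-.1,.1,np.min)," left +y",edge(0,1,-.02,.11,np.max)," right -y",edge(0,1,-.02,.11,np.min))
        for b,l in (((-.04,.04,.08,.13),"cheek+"),((-.04,.04,-.135,-.085),"cheek-/plate")): rep(l,L,b,(.10 if nm=="load" else .15,.165))
        if nm=="bare":
            rep("bar",L,(-.04,.04,-.08,.08),(.138,.15)); rep("tabfix",L,(-.04,.04,-.01,.03),(.165,.2)); rep("tabmov",L,(-.04,.04,-.05,-.013),(.165,.2))
        else:
            m=sel(L,(.0,.2,-.1,.1),(.15,.165));Q=L[m].astype(np.float32); (c,r)=cv2.minEnclosingCircle(Q[:,:2]*1000); print("  tin",np.round(c,1),round(r,1),np.median(Q[:,2]))
```

```text
axis [-0.29206823 -0.02037603 -0.95618041]
bare w0
  base 12539 x [  5.4 115.6] y [-121.5  118.8] z [25.9 27.3 28.8]
  front(x@y0) (np.float64(0.09), np.float64(2.7), 18)  left +y (np.float64(0.18), np.float64(122.6), 15)  right -y (np.float64(-1.01), np.float64(-124.7), 10)
  cheek+ 148 x [-26.2  28.3] y [ 95.5 103.5] z [150.8 152.6 155.2]
  cheek-/plate 646 x [-24.5  25.5] y [-121.1  -86.5] z [150.9 155.5 157.2]
  bar 2732 x [-8.6 10.3] y [-75.4  77.3] z [142.5 144.1 145.4]
  tabfix 239 x [-9.9 11.6] y [ 7.8 13.8] z [175.2 187.9 189.1]
  tabmov 266 x [-9.7 11.6] y [-30.1 -24.2] z [170.4 187.7 189.1]
bare top
  base 2056 x [-28.1 115.8] y [-125.2  117.7] z [24.  29.2 33.7]
  front(x@y0) (np.float64(0.11), np.float64(-29.2), 20)  left +y (np.float64(-0.32), np.float64(119.2), 20)  right -y (np.float64(-14.5), np.float64(-108.4), 15)
  cheek+ 22 x [-24.8  27.2] y [85.3 98.8] z [150.6 154.5 157.4]
  cheek-/plate 83 x [-24.   25.3] y [-125.3  -87.7] z [151.5 157.  162.5]
  bar 296 x [-9.6 10.1] y [-73.4  76.9] z [140.6 145.7 149.5]
  tabfix 34 x [-10.5  10.9] y [ 4.3 10.4] z [168.7 188.
[... 1157 characters left out ...]
 np.float64(0.6), 20)  left +y (np.float64(-0.88), np.float64(113.1), 10)  right -y (np.float64(0.19), np.float64(-133.9), 17)
  cheek+ 56 x [ 5.4 38.3] y [86.9 94.7] z [103.7 129.3 153.5]
  cheek-/plate 81 x [ 5.5 37.7] y [-129.5 -107.2] z [110.1 149.  161.9]
  tin [84.2 24.8] 106.4 0.15651515
load scene
  base 1687 x [  7.3 116.9] y [-125.1  119.9] z [24.7 28.1 31.4]
  front(x@y0) (np.float64(2.25), np.float64(5.3), 7)  left +y (np.float64(0.2), np.float64(121.7), 17)  right -y (np.float64(-0.38), np.float64(-125.7), 14)
  cheek+ 91 x [ 8.6 37.7] y [ 93.9 102.9] z [104.5 134.1 151.9]
  cheek-/plate 109 x [ 6.2 39. ] y [-122.3 -100. ] z [107.  141.2 158.7]
  tin [65.6 -1. ] 115.5 0.15569487
```

```bash
cat >> h.py <<'E'
def loc(P,o,yaw):
    c,s=np.cos(yaw),np.sin(yaw); q=P-np.array([*o,0]); return np.stack([q[...,0]*c+q[...,1]*s,-q[...,0]*s+q[...,1]*c,q[...,2]],-1)
E
python3 - <<'E'
from plant import robot
from h import *
d=np.deg2rad
R=lambda y:np.array([[np.cos(y),-np.sin(y)],[np.sin(y),np.cos(y)]])
yaw=d(14.2); o=np.array([.515,.22])+R(yaw)@[.031,-.0055]
fs=[dict(np.load("pics/w1.npz"))]
for i,p in enumerate([(.50,.19,.30),(.50,.27,.30)]):
    robot.goto(p,[np.pi,0,d(14.2-90)]); robot.sleep(.2)
    f=robot.grab_frame("wrist"); np.savez(f"pics/l{i}.npz",**f); fs.append(f)
print(o,robot.sense()["t"])
def x(a): return np.percentile(a,[2,98]).round(1)
for f in fs:
    L=loc(wcloud(f),o,yaw)
    res=[]
    for nm,b in (("c+",(-.05,.05,.09,.115)),("c-",(-.05,.05,-.109,-.09)),("pl",(-.05,.05,-.13,-.1095))):
        Q=L[sel(L,b,(.1525,.162))]*1000
        print(nm,len(Q),"x",x(Q[:,0]),"y",x(Q[:,1]),np.median(Q[:,1]).round(1),"z",np.median(Q[:,2]).round(1))
    Q=L[sel(L,(-.045,.02,-.1,.09),(.018,.035))]
    e=np.linspace(-.1,.09,20); xs=[];
    for a,b in zip(e,e[1:]):
        w=(Q[:,1]>=a)&(Q[:,1]<b); xs.append(np.percentile(Q[w,0],1) if w.sum()>3 else np.nan)
    xs=np.array(xs);k=~np.isnan(xs);p=np.polyfit(((e[1:]+e[:-1])/2)[k],xs[k],1);print("front",np.rad2deg(p[0]).round(2),(p[1]*1000).round(1))
    Q=L[sel(L,(.03,.16,-.09,.09),(.1525,.162))].astype(np.float32)
    if len(Q)>50:
        c,r=cv2.minEnclosingCircle(Q[:,:2]*1000); print("tin",np.round(c,1),round(r,1))
E
```

```text
[0.546402   0.22227258] 4.975
c+ 91 x [-28.5  25.3] y [ 97.5 105. ] 101.4 z 153.5
c- 77 x [-25.3  27.9] y [-104.9  -96.7] -100.4 z 153.8
pl 407 x [-20.4  21.7] y [-120.  -111.4] -115.2 z 156.2
front -0.98 -29.5
tin [95.7 -0.5] 51.7
c+ 124 x [-26.9  25.3] y [ 96.6 104.5] 100.7 z 153.8
c- 136 x [-25.1  27.3] y [-104.9  -96.6] -100.6 z 153.5
pl 629 x [-20.1  22. ] y [-119.9 -111.4] -115.2 z 156.3
front -0.35 -29.3
tin [95.4 -0.4] 51.6
c+ 133 x [-27.6  26.1] y [ 96.7 104.6] 100.8 z 153.9
c- 104 x [-25.8  26.7] y [-105.   -96.6] -100.7 z 153.6
pl 516 x [-19.9  21.8] y [-120.2 -111.2] -114.8 z 156.1
front -0.57 -29.3
tin [95.6 -0.2] 51.7
```

Run:
```python
from plant import robot
from h import *
d=np.deg2rad
yaw=d(3.9); c,s=np.cos(yaw),np.sin(yaw)
g=np.array([.545,-.215])+np.array([[c,-s],[s,c]])@[.0008,-.00015]
A=[np.pi,0,yaw-np.pi/2]
robot.goto([*g,.26],A)
robot.move_straight([*g,.20],vel=.15,attitude=A)
print("contact",robot.move_straight([*g,.162],vel=.06,attitude=A,contact_N=8))
robot.sleep(.3); st=robot.sense(); print(st["t"],g,st["tcp_pos"],st["tcp_rot"],st["wrist_force"])
robot.grip(0.0,30); robot.sleep(.3)
st=robot.sense(); print(st["t"],st["opening"],st["tcp_pos"],st["wrist_force"],st["torque"])
f=robot.grab_frame("wrist"); np.savez("pics/g.npz",**f)
cv2.imwrite("pics/g.png",f["image"][...,::-1])
```

```text
contact False
8.3917 [ 0.54580835 -0.21509524] [ 0.54595348 -0.21515431  0.1623118 ] [-3.14110259e+00 -3.22533933e-04 -1.50271196e+00] [0.51342512 0.3115633  0.36263101]
9.25 0.32468774908622366 [ 0.54664684 -0.21587358  0.16398028] [-1.97766985 -0.99616192  9.18779408] [-0.35167298  0.39753174 -0.00406163]
```

View pics/g.png

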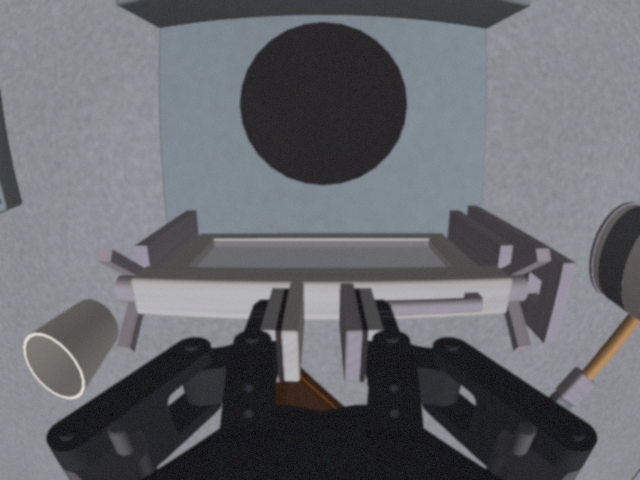

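The jaws hold both tabs pinched (px ~290 and ~355), and the pin tip at ~(535,285) is drawn back from the plate. The opening is 27.6 mm, as expected. I'll lift with a force guard.

Run:
```python
from plant import robot
from h import *
d=np.deg2rad
st=robot.sense(); p=st["tcp_pos"]; g=[.5458,-.2151]; A=[np.pi,0,d(3.9-90)]
hit=robot.move_straight([*g,.195],vel=.05,attitude=A,contact_N=22)
st=robot.sense(); print(hit,st["t"],st["tcp_pos"],st["wrist_force"],st["opening"])
if not hit:
    robot.move_straight([*g,.327],vel=.15,attitude=A)
    robot.sleep(.3); st=robot.sense(); print(st["t"],st["tcp_pos"],st["tcp_rot"],st["wrist_force"],st["torque"],st["opening"])
f=robot.grab_frame("wrist"); np.savez("pics/k.npz",**f)
cv2.imwrite("pics/k.png",f["image"][...,::-1])
# guard relative to tool
L=loc(wcloud(f),st["tcp_pos"][:2],st["tcp_rot"][2]+np.pi/2); L[...,2]-=st["tcp_pos"][2]
Q=L[sel(L,(-.03,.03,-.09,.09),(-.023,-.008))]*1000
for a in range(-90,90,20):
    w=(Q[:,1]>=a)&(Q[:,1]<a+20)
    if w.sum()>20: print(a+10,w.sum(),np.percentile(Q[w,0],[3,97]).round(1),np.percentile(Q[w,2],[10,50,90]).round(1))
for zz in (-.06,-.09,-.11):
    q=L[sel(L,(-.06,.06,-.09,.09),(zz-.004,zz+.004))]*1000
    if len(q): print("panel",zz,len(q),np.median(q[:,0]).round(1))
Q=L[sel(L,(-.02,.02,-.15,.15),(-.045,-.008))]*1000; print("y ends",np.percentile(Q[:,1],[.5,99.5]),Q[:,1].min(),Q[:,1].max())
```

```text
False 10.1083 [ 0.54554542 -0.21501022  0.19475285] [-0.18786607  0.83468235 -3.37507844] 0.32425006513132154
11.4417 [ 0.54562893 -0.21503171  0.32639533] [ 3.14062251e+00  5.62272322e-04 -1.50264403e+00] [-0.40555659 -0.02304382 -2.83713695] [0.0447383  0.02460149 0.00786386] 0.32287222342362587
-80 1198 [-9.8  8.7] [-21.5 -20.4 -19.2]
-60 1507 [-9.4  8.8] [-21.2 -19.7 -10.9]
-40 1628 [-9.4  8.8] [-21.1 -19.7 -10.8]
-20 641 [0.6 9.9] [-21.7 -20.3 -13.3]
0 1647 [-9.5  9.7] [-21.1 -20.  -16.6]
20 563 [ 1.2 10.2] [-21.8 -20.  -12.8]
40 1522 [-9.8  8.7] [-21.  -19.9 -19.1]
60 1546 [-9.9  8.7] [-20.8 -19.9 -19. ]
80 1384 [-9.9  8.7] [-20.7 -19.7 -18.9]
panel -0.06 829 0.1
panel -0.09 1106 -0.4
panel -0.11 1194 -0.4
y ends [-102.72377409  105.00773265] -105.7638991944172 107.60586837281039
```

View pics/k.png

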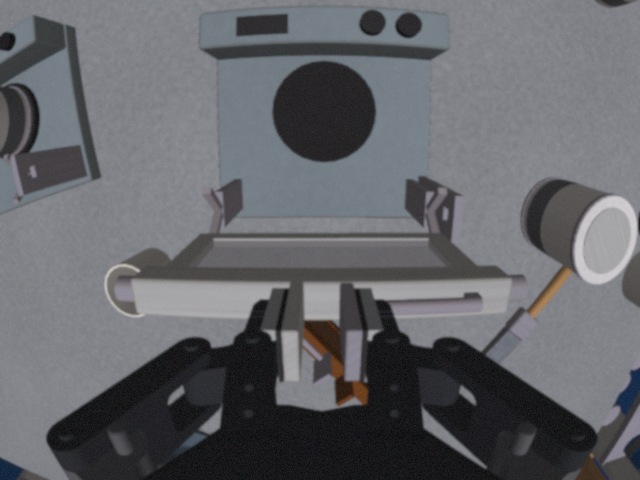

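The guard is off, with the pin drawn flush in its -y boss (right end, ~(520,288)). It hangs level, 30 mm below the TCP. I'll carry it across and stop above the notches to check.

Run:
```python
from plant import robot
from h import *
d=np.deg2rad
yaw=d(14.72); c,s=np.cos(yaw),np.sin(yaw)
g=np.array([.5465,.2224])+np.array([[c,-s],[s,c]])@[.0003,-.0004]
A=[np.pi,0,yaw-np.pi/2]
robot.move_straight([*g,.327],vel=.2,attitude=A)
robot.move_straight([*g,.20],vel=.1,attitude=A,contact_N=12)
robot.sleep(.3); st=robot.sense(); print(st["t"],g,st["tcp_pos"],st["tcp_rot"],st["wrist_force"],st["opening"])
f=robot.grab_frame("wrist"); np.savez("pics/m.npz",**f)
cv2.imwrite("pics/m.png",f["image"][...,::-1])
```

```text
15.5417 [0.54689179 0.22208936] [0.54701326 0.2221374  0.20030378] [-3.14099529e+00 -1.63248650e-05 -1.31393690e+00] [-0.22457355  0.72053048 -4.07088547] 0.3192457846144029
```

View pics/m.png

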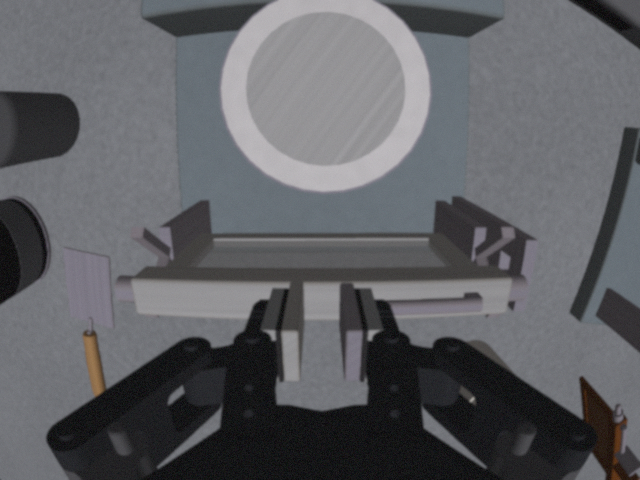

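The guard is centred between the cheeks (px ~170 and ~480) above the notches, and the panel clears the tin. Lowering now.

Run:
```python
from plant import robot
from h import *
d=np.deg2rad
g=[.54689,.22209]; A=[np.pi,0,d(14.72-90)]
hit=robot.move_straight([*g,.163],vel=.04,attitude=A,contact_N=8)
robot.sleep(.3); st=robot.sense(); print(hit,st["t"],st["tcp_pos"],st["wrist_force"],st["torque"],st["opening"])
f=robot.grab_frame("wrist"); np.savez("pics/n.npz",**f)
cv2.imwrite("pics/n.png",f["image"][...,::-1])
L=loc(wcloud(f),(.5465,.2224),d(14.72))
for a,b in ((-.09,-.05),(.03,.08)):
    Q=L[sel(L,(-.02,.02,a,b),(.138,.16))]*1000; print(np.percentile(Q[:,0],[3,97]).round(1),np.median(Q[:,2]).round(1))
```

```text
True 16.7667 [0.54736694 0.22220973 0.16404419] [0.08935525 1.40934916 7.32844711] [-0.37998828 -0.09353225 -0.16883949] 0.3232121532997676
[-9.   9.9] 144.1
[-8.8  9.9] 144.0
```

View pics/n.png

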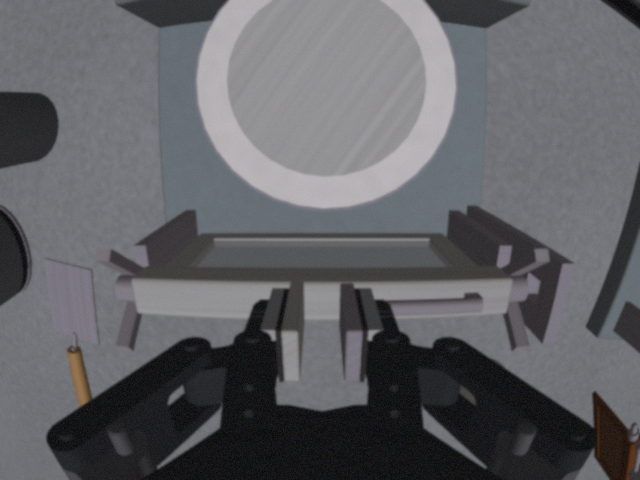

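It is seated: the bar top is at 144.1 mm at both ends, the same as when hung on the bare mixer. I'll release, retreat and check the pin.

Run:
```python
from plant import robot
from h import *
d=np.deg2rad
A=[np.pi,0,d(14.72-90)]; g=[.54689,.22209]
robot.grip(1.0); robot.sleep(.3)
robot.move_straight([*g,.22],vel=.1,attitude=A)
robot.move_straight([.515,.215,.31],vel=.15,attitude=A); robot.sleep(.3)
st=robot.sense(); print(st["t"],st["opening"],st["wrist_force"])
f=robot.grab_frame("wrist"); np.savez("pics/e.npz",**f)
L=loc(wcloud(f),(.5465,.2224),d(14.72))
def r(n,b,z):
    Q=L[sel(L,b,z)]*1000; print(n,len(Q),"x",np.percentile(Q[:,0],[3,97]).round(1),"y",np.percentile(Q[:,1],[2,98]).round(1),"z",np.median(Q[:,2]).round(1))
r("bar-",(-.02,.02,-.09,-.05),(.138,.15)); r("bar+",(-.02,.02,.03,.08),(.138,.15))
r("fix",(-.04,.04,-.005,.03),(.165,.2)); r("mov",(-.04,.04,-.05,-.01),(.165,.2))
Q=L[sel(L,(.04,.16,-.09,.09),(.1525,.162))].astype(np.float32);c,q=cv2.minEnclosingCircle(Q[:,:2]*1000);print("tin",c,q)
im=f["image"][...,::-1]; u,v=proj(f,[.5465+.112*np.sin(d(14.72)),.2224-.112*np.cos(d(14.72)),.14]).astype(int); print(u,v)
y0=max(v-60,0);cr=cv2.resize(im[y0:y0+110,u-80:u+60],None,fx=4,fy=4,interpolation=cv2.INTER_CUBIC)
full=cv2.resize(im,(400,300)); cv2.imwrite("pics/e.png",np.hstack([cv2.resize(cr,(400,314))[:300],full]))
robot.goto([.45,-.1,.40],A)
f=robot.grab_frame("top"); cv2.imwrite("pics/top1.png",f["image"][...,::-1]); np.savez("pics/top1.npz",**f); print(robot.sense()["t"])
```

```text
19.5333 0.9995032551219407 [0.86498275 0.33939399 0.01240763]
bar- 747 x [-9.6  9.6] y [-88.8 -50.9] z 144.0
bar+ 1463 x [-9.3  9.3] y [30.9 78.9] z 144.1
fix 337 x [-10.2  10.6] y [10.7 16.4] z 187.9
mov 375 x [-10.   10.7] y [-26.9 -20.8] z 187.6
tin (95.4962158203125, -1.384793996810913) 51.5991096496582
455 183
20.9
```

View pics/e.png

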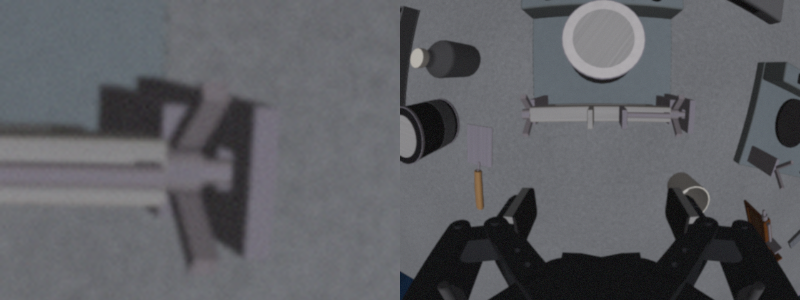

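View pics/top1.png

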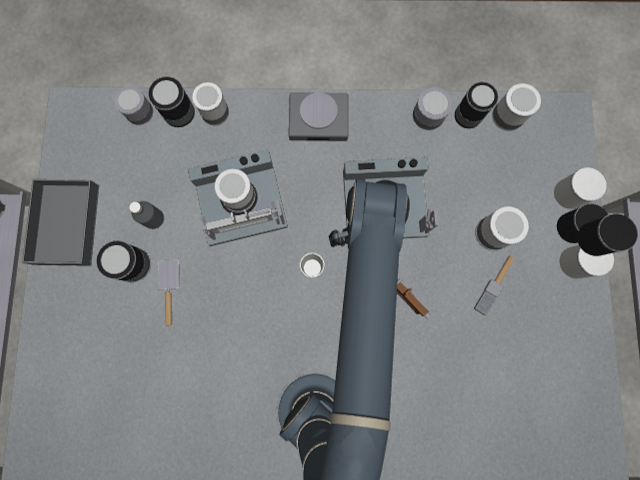

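The crop shows the pin entering the plate's hole at ~(232,170), with the boss in the V. The full view shows the tabs spread apart again. In the top view the guard is on the loaded mixer and the bystanders look unmoved. I'll do one numeric check on the tab spread and the bystanders.

Run:
```python
from h import *
d=np.deg2rad
for n,o,y in (("w0",(.545,-.215),3.9),("e",(.5465,.2224),14.72)):
    L=loc(wcloud(dict(np.load(f"pics/{n}.npz"))),o,d(y)); m=[]
    for b in ((-.008,.009,-.005,.03),(-.008,.009,-.05,-.01)):
        Q=L[sel(L,b,(.184,.2))]*1000; m.append(Q[:,1].mean())
    print(n,"tab gap",m,m[0]-m[1])
a=dict(np.load("pics/top0.npz"));b=dict(np.load("pics/top1.npz"))
D=cv2.absdiff(a["image"],b["image"]).max(-1)
for n,(u,v,r) in dict(cup=(312,265,16),tinL=(121,260,25),bottle=(145,213,18),spat=(168,290,30),tinR=(503,228,25),brush=(495,287,30),paint=(235,188,18)).items():
    w=D[v-r:v+r,u-r:u+r]; print(n,(w>40).sum(),w.mean().round(1))
```

```text
w0 tab gap [np.float64(10.74470117360638), np.float64(-27.02837940249158)] 37.77308057609796
e tab gap [np.float64(13.620549190513314), np.float64(-23.79606296814462)] 37.416612158657934
cup 0 5.4
tinL 0 4.4
bottle 0 4.2
spat 0 5.2
tinR 0 5.4
brush 0 5.2
paint 0 5.7
```

```bash
python3 -c "
from plant import robot
robot.sleep(.5);print(robot.sense()['t']);print(robot.close_job())"
```

```text
21.4
the job is handed in; nothing more can be done
None
```

I pinched the tabs, lifted the guard off the empty mixer and hung it the same way round on the mixer with the tin. The job was handed in at 21.4 s; no verdict is reported.

**Last checks:**
- **Seating:** the bar top is at 144.0 mm at the -y end and 144.1 mm at the +y end. It read 144.1 mm on the first mixer.
- **Pin:** the tabs are fully apart again, 37.4 mm between centres against 37.8 mm at the start (the given sizes make it 38). The close view shows the pin in the plate's hole.
- **Surroundings:** the top view shows no change at the tin or any of the six bystanders. The close view put the tin about 1 mm from its earlier reading, which is roughly one pixel.

**Off nominal:** the guard settled about 2.6 mm towards +y, inside its 3 mm end play. The pin tip should therefore stand about 7.5 mm inside the hole rather than the nominal 10 mm. I left it, because the tab spread shows the pin fully sprung out.

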